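Point out the tripped breaker, then switch it back on

ROBOT

A 7-joint arm with a two-finger parallel gripper is mounted at the origin on the work surface. World frame = base frame: x ahead of the robot, y to its left, z up, the work surface at z = 0. Lengths are in m, angles in degrees, forces in N, time in s.
With the tool pointing down it reaches from about 0.35 to 0.775 m from the base axis. Payload 3.1 kg.
Tool frame: the origin (TCP) lies on the centre line of the jaws, within the pads' length; the fingertips stand 17 mm ahead of it and the grasp point (between the pads) lies 2 mm behind it (robot.tip_reach is the distance from the TCP to the fingertips, in m); z points along the fingers, y is the direction in which the jaws open and shut (so a half turn about z gives the same grasp; the last joint's range is limited). The gripper opens to 85 mm and grips with 20 to 120 N. Pads are 22 mm wide; open, the fingers measure 114 mm over their backs; the gripper's body (76 mm by 85 mm) begins 54 mm behind the grasp point. The pads swing forward as they close: fully open they stand 13 mm farther back than shut.
Start: joints at [-78.192, 17.813, 0.802, 86.603, -0.252, 75.585, -1.558], TCP at [0.135, 0.533, 0.248] pointing down, gripper open.
Joint ranges: [-154.91, 154.91], [-16.99, 109.72], [-72.82, 74.43], [7.12, 147.25], [-82.49, 262.49], [11.32, 116.49], [-174.64, 174.64]. Speed limits (degrees/s): [159.86, 159.86, 180, 180, 180, 180, 180].

INTERFACE

Orientations are given as [roll, pitch, yaw] about the fixed x, y, z axes, in that order (R = Rz(yaw) Ry(pitch) Rx(roll)).
In Python, from station import robot, fingers, vision, workorder, recognise gives the robot as it stands. Calls block until the motion is done:
- robot.move_to(position, orientation): joint-space move of the TCP to a pose.
- robot.line_to(position, orientation=None, velocity=0.15, f_stop=None): straight line of the TCP; orientation=None keeps the orientation; velocity is the mean speed in m/s. With f_stop (N) it stops when the force on the tool has changed by that much, and returns True; else False.
- robot.move_j(angles): joint-space move.
- fingers.gripper_to(opening, force=None): opening from 0.0 (shut) to 1.0 (fully open); force is the grip in N (None keeps the last); returns when the fingers have stopped.
- robot.pause(seconds).
- robot.inverse_kinematics(position, orientation): joint angles nearest the present ones, or None.
- vision.grab_frame(name): name is "scene" or "top"; returns the picture (480x640x3 uint8, red, green, blue); there is no depth.
- vision.calibration(name): a dict with "mtx" (3x3 intrinsics, pixels), "k1" (the pictures are not rectified: a ray, as slopes to the right and down, at radius r is drawn at 1 + k1 r^2 times it, then the intrinsics apply), "extrinsics" (4x4, takes a point from world to camera coordinates). Camera axes: x right, y up, looking along -z (the intrinsics and any distortion apply to the point x, -y, -z); pixel columns grow to the right and rows downward; lengths in m; the calibration is good to about 2 mm. A picture is of the moment at which its call begins. calibration takes no time and is no camera call.
A pose or a line that the arm cannot do raises robot.PlanningError and nothing moves.
- workorder.close_job(): hands the job in, once; it reports no verdict.
Trained networks look in the newest picture that a camera, given by its name, has taken for a name from the list of things; names that differ only in an ending like _2 or _b are one class to them, and where a whole thing is asked for, a point or a joint stands for the part that bears it (a point fixed in the world has none). Each returns a list of dicts, best first, with "p" (0 to 1); they miss things now and then, are a little off and sometimes report something else, mostly with a low value. They report only what shows in the picture. A call takes as long as a camera call.
- recognise(label, camera): "rect" ([centre column, centre row, width, height] in pixels, round what is visible of it).
Readings, each from a call of its own:
- robot.current_time_s(): time.
- robot.current_joint_positions(): joint angles.
- robot.current_dq(): joint speeds.
- robot.current_joint_torque(): joint torques, N m.
- robot.current_tool_pos(): TCP position.
- robot.current_eef_rot(): TCP orientation.
- robot.current_contact_force(): force on the tool from outside, world axes, zero at the start.
- robot.current_torque(): the same for the moment, N m.
- robot.current_finger_gap(): opening from 0.0 (shut) to 1.0 (fully open).
Only numpy, scipy, OpenCV 4.12 (cv2) and the standard library are available. Lean on these libraries where they do the work, as an engineer would, in place of code of your own. Each camera call takes 0.05 s, during which the arm holds its last target. There are 200 camera calls.

TASK

One of the four large light grey breakers in the row on the training board has tripped: its lever leans towards the robot while the other three lean away. First point it out to the class: from straight above, hold the fingertips two or three centimetres above the end of that lever for two seconds, touching nothing; then push the lever over, fully on like the others, and draw clear. Do not pick anything up, and leave the other breakers and the loose things lying about as they are.

Things in the scene. Friction and masses are not known exactly. Their poses are not given: they have to be found in the camera images.
- breaker_tripped: the tripped breaker, one of four identical light grey moulded-case breakers in a row along the board's y, in any of the four places (90 mm apart, with a 160 mm step over the gap in the middle). Fixed. Body 130 mm (x) x 70 mm (y) x 50 mm tall, with a raised nose 80 mm (x) x 66 mm (y) whose top is 68 mm above the origin. Origin: centre of its underside; z up, +x is the direction in which levers go on (away from the robot, turned with the board by up to 0.25 rad)
- lever_tripped (a joint): black toggle lever of the tripped breaker, 22 mm wide (y), 8 mm thick, ending 44 mm from its pivot; the pivot lies 60 mm above the breaker's origin, its axis along the breaker's y. 0 = off, leaning 0.7 rad towards the robot (-x); 0.7 = upright; 1.4 = fully on against its stop, leaning 0.7 rad away (+x). It starts between 0 and 0.2. It has no spring: it moves when pushed with about 3 to 8 N at its upper part and stays where it is left
- tip_tripped (a point): centre of the free end of the tripped breaker's lever (moves with it); 94 to 99 mm above the breaker's origin as it starts
- breaker_ok1: another breaker of the row, the same in shape and axes, switched on: its lever leans away from the robot. Fixed; leave alone
- lever_ok1 (a joint): that breaker's lever: same values, starts on, between 1.3 and 1.4
- breaker_ok2: another breaker of the row, the same in shape and axes, switched on: its lever leans away from the robot. Fixed; leave alone
- lever_ok2 (a joint): that breaker's lever: same values, starts on, between 1.3 and 1.4
- breaker_ok3: another breaker of the row, the same in shape and axes, switched on: its lever leans away from the robot. Fixed; leave alone
- lever_ok3 (a joint): that breaker's lever: same values, starts on, between 1.3 and 1.4
- board: fixed plywood training board 300 mm (x) x 500 mm (y) x 18 mm, origin under its centre. The breakers stand on its top, their centres 30 mm beyond its middle in x. Along its far edge a white trunking 46 mm above the bench; at its near corners a grey box with a red and yellow rotary switch (93 mm above the bench, left) and a white junction box (57 mm, right)
- screw_jar: small clear jar with black cap, 40 mm diameter, 55 mm tall, loose, standing on the board in the gap in the middle of the row of breakers; origin under its centre
- terminal_block: loose white terminal strip 22 x 70 mm, 20 mm tall, on the board in front of the breakers (robot's side); origin under its centre
- screwdriver: loose red-handled screwdriver lying on the bench before the right near corner of the board
- tape_roll: loose blue roll of tape, 68 mm diameter, 19 mm tall, lying flat on the bench; origin under its centre
- back_box: loose open steel box 75 x 75 mm, 40 mm tall, on the bench right of the board; origin under its centre
- spare_module: loose narrow white breaker module 85 x 18 mm, 74 mm tall, standing on the bench left of the board; a spare, not one of the four
- test_probe: loose blue rod 14 mm thick, 144 mm long, lying on the bench right of the board; origin under its middle

How it is judged:
By the outcome, as a careful person would: the job done as asked, in the order asked, and still so for the second after the job is handed in, with the robot touching nothing.
It also fails if it takes over 40 s, if anything falls off the work surface, if the arm or the gripper's body presses on something with over 40 N, if the wrist force passes 120 N, or if a joint passes its speed limit or range.

## Working session

There is one attempt and no reset: what is moved stays moved. The work goes in short steps, each a Python script; the robot and the scene stay as the last script left them, time stands still between calls to the robot, and variables do not carry over. Pictures are saved under pics/ and viewed, about 8 in all and at most 12, crops included, and the job is handed in when it is done.

```bash
mkdir -p pics; ls; cat > h.py <<'E'
import numpy as np,cv2
from station import robot,fingers,vision,workorder,recognise
def proj(P,c):
    d=vision.calibration(c);P=np.atleast_2d(P);E=np.array(d["extrinsics"]);K=np.array(d["mtx"])
    q=P@E[:3,:3].T+E[:3,3];s=np.c_[q[:,0]/-q[:,2],-q[:,1]/-q[:,2]]
    s=s*(1+d["k1"]*(s**2).sum(1,keepdims=True));return s@K[:2,:2].T+K[:2,2]
def unproj(uv,z,c):
    from scipy.optimize import least_squares
    return least_squares(lambda p:(proj([p[0],p[1],z],c)[0]-uv),[.55,0]).x
def grab(c,n):
    im=vision.grab_frame(c);cv2.imwrite(f"pics/{n}.png",im[:,:,::-1]);return im
E
python3 - <<'E'
from h import *
for c in("top","scene"):
    grab(c,c+"0");E=np.array(vision.calibration(c)["extrinsics"]);print(c,-E[:3,:3].T@E[:3,3])
    for l in("breaker_tripped","breaker_ok1","lever_tripped","tip_tripped","lever_ok1","screw_jar","board"):
        for r in recognise(l,c)[:5]:print(l,np.round(r["rect"]),round(r["p"],2),np.round(unproj(r["rect"][:2],.08,c),3))
E
```

```text
pics
top [0.32376197 0.01332861 1.42882885]
breaker_tripped [291. 206.  32.  54.] 0.88 [0.611 0.093]
breaker_ok1 [255. 206.  35.  58.] 0.8 [0.611 0.183]
breaker_ok1 [390. 205.  31.  50.] 0.78 [ 0.614 -0.152]
breaker_ok1 [356. 204.  31.  59.] 0.72 [ 0.616 -0.069]
breaker_ok1 [491. 182.  38.  36.] 0.7 [ 0.677 -0.414]
tip_tripped [291. 209.   8.  13.] 0.62 [0.604 0.093]
lever_ok1 [253. 198.  16.  18.] 0.52 [0.633 0.188]
lever_ok1 [478. 359.  19.  42.] 0.48 [ 0.232 -0.365]
screw_jar [328. 202.  18.  24.] 0.76 [0.621 0.002]
screw_jar [470. 346.  32.  77.] 0.19 [ 0.265 -0.345]
board [326. 221. 198. 118.] 0.57 [0.574 0.007]
scene [ 0.85695267 -0.33186246  0.95025764]
breaker_tripped [383. 257.  63.  58.] 0.78 [0.627 0.077]
breaker_tripped [309. 324.  20.  13.] 0.4 [ 0.63  -0.149]
breaker_ok1 [408. 234.  64.  59.] 0.84 [0.625 0.164]
breaker_ok1 [336. 305.  65.  67.] 0.79 [ 0.636 -0.079]
breaker_ok1 [306. 329.  63.  71.] 0.75 [ 0.633 -0.161]
lever_tripped [383. 241.   8.  17.] 0.54 [0.598 0.107]
tip_tripped [379. 245.  12.  15.] 0.49 [0.599 0.093]
lever_ok1 [417. 225.  14.  10.] 0.56 [0.622 0.197]
screw_jar [362. 285.  18.  24.] 0.8 [ 0.641 -0.007]
screw_jar [134. 282.  75.  38.] 0.15 [ 0.303 -0.362]
board [345. 289. 239. 230.] 0.72 [ 0.623 -0.04 ]
board [382. 242.   7.  18.] 0.45 [0.599 0.103]
```

View pics/top0.png

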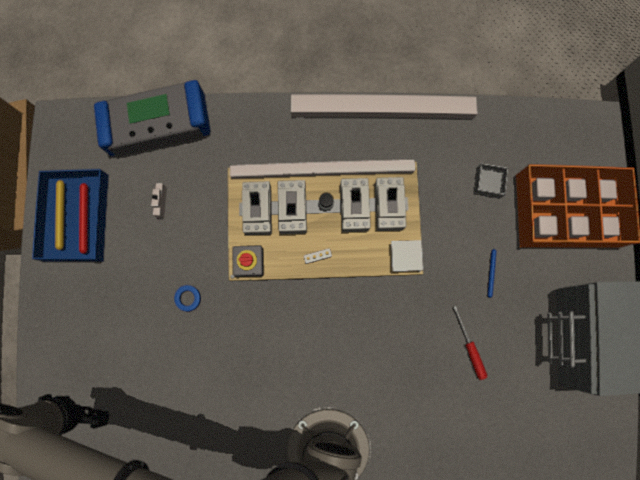

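View pics/scene0.png

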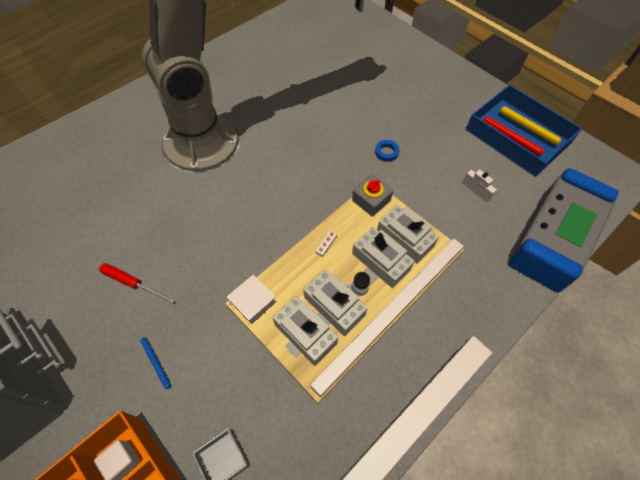

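The tripped breaker is second from the left in the top view, at (291,206). In the scene view its lever is at about (381,241) and stands towards the robot. Next I'll zoom in for the tip.

```bash
python3 - <<'E'
from h import *
a=cv2.imread("pics/top0.png")[165:240,240:340];b=cv2.imread("pics/scene0.png")[205:280,345:445]
cv2.imwrite("pics/z.png",np.vstack([cv2.resize(a,None,fx=4,fy=4,interpolation=2),cv2.resize(b,None,fx=4,fy=4,interpolation=2)]))
from scipy.optimize import least_squares
# model prediction: breaker origin (x,y) yaw .016, lever q
def tip(x,y,yaw,q):
    a=q-.7;u=np.array([np.cos(yaw),np.sin(yaw),0]);return np.array([x,y,.018+.060])+.044*(np.sin(a)*u+np.array([0,0,np.cos(a)]))
obs=[("top",[291,209]),("scene",[379.5,242])]
for q in(0,.1,.2):
    r=least_squares(lambda p:np.r_[[proj(tip(p[0],p[1],.016,q),c)[0]-o for c,o in obs]].ravel(),[.62,.09]);t=tip(*r.x,.016,q)
    print(q,r.x,r.fun,t)
for c,o in obs:print(c,unproj(o,.112,c),unproj(o,.115,c))
E
```

```text
0 [0.6289992  0.08834092] [ 1.55335291 -1.30853237  0.24447907 -2.127281  ] [0.60065725 0.08788741 0.11165306]
0.1 [0.62563183 0.08760219] [ 1.77503899 -1.58945998  0.22224086 -2.49698063] [0.60079074 0.08720469 0.11431477]
0.2 [0.62199869 0.0869521 ] [ 1.96739265 -1.83322695  0.20300941 -2.81758589] [0.60090667 0.0866146  0.11661363]
top [0.59735524 0.09161377] [0.59673193 0.09143542]
scene [0.60411433 0.08337108] [0.6050192  0.08188502]
```

View pics/z.png

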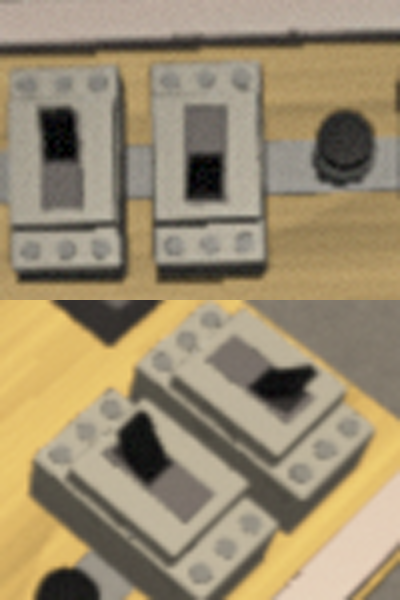

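In the crops, the lever end is at about (291,213.5) in top and (378.7,235.5) in scene. The networks' boxes were centred lower on the lever. I'll refit with these tip pixels plus the breaker's body.

```bash
python3 - <<'E'
from h import *
from scipy.optimize import least_squares
def tip(x,y,yaw,q):
    a=q-.7;u=np.array([np.cos(yaw),np.sin(yaw),0]);return np.array([x,y,.078])+.044*(np.sin(a)*u+np.array([0,0,np.cos(a)]))
def nose(x,y,yaw): # body corners, top z .068 (50mm+18)
    c,s=np.cos(yaw),np.sin(yaw);return np.array([[x+c*a-s*b,y+s*a+c*b,.068] for a,b in((.065,.035),(.065,-.035),(-.065,.035),(-.065,-.035))])
yaw=.016
obs=[("top",[291,213.3]),("scene",[378.9,235.5])]
tri=least_squares(lambda p:np.r_[[proj(p,c)[0]-o for c,o in obs]].ravel(),[.6,.09,.11]);print("tri",tri.x,tri.fun)
r=least_squares(lambda p:np.r_[[proj(tip(p[0],p[1],yaw,p[2]),c)[0]-o for c,o in obs]].ravel(),[.62,.09,.1],bounds=([.5,0,0],[.7,.2,.2]));t=tip(r.x[0],r.x[1],yaw,r.x[2])
print(r.x,r.fun,t)
# body outline top-cam corners in zoom (152,65),(261,62),(156,235 lower nose..),(265,262)
n=[(152,66),(261,63),(156,262),(265,261)]
o=np.array(n)/4+[240,165]-.375
rb=least_squares(lambda p:(proj(nose(*p),"top")-o).ravel(),[.62,.09,.0]);print("body",rb.x,np.round(rb.fun,1))
bs=rb.x
for q in(0,.1,.2):print(q,tip(*bs,q),proj(tip(*bs,q),"top"),proj(tip(*bs,q),"scene"))
# scene-cam body corners: near-left, near-right far etc (zoom, lower half y-300): 
n=[(277,522-300),(165,600-300),(112,390-300),(32,462-300)]
o=np.array(n)/4+[345,205]-.375
rs=least_squares(lambda p:(proj(nose(*p),"scene")-o).ravel(),[.62,.09,.0]);print("body scene",rs.x,np.round(rs.fun,1))
for q in (0,.1,.2):print(q,tip(*rs.x,q))
E
```

```text
tri [0.58934882 0.09396492 0.10894104] [-0.92077041 -0.80919091 -1.11588535  0.13395326]
[6.17844814e-01 9.37186362e-02 5.83125981e-27] [-0.69828507 -1.09304804 -1.13906109 -0.24470661] [0.58950286 0.09326513 0.11165306]
body [0.6163305  0.09248876 0.02544476] [-0.2 -0.7  0.3 -0.7 -0.5  1.   0.4  0.5]
0 [0.58799409 0.09176759 0.11165306] [[290.91396349 212.81646527]] [[376.8088764  235.21848076]]
0.1 [0.59149427 0.09185667 0.11431477] [[290.8250461  211.18027666]] [[378.11562455 235.59754356]]
0.2 [0.5952426  0.09195207 0.11661363] [[290.74290763 209.46881442]] [[379.4957312 236.1305821]]
body scene [ 0.61157505  0.08762408 -0.03577184] [-1.9  2.6  4.4  1.5 -0.6 -1.6 -2.2 -2.9]
0 [0.58324761 0.08863783 0.11165306]
0.1 [0.58674668 0.08851261 0.11431477]
0.2 [0.59049382 0.08837851 0.11661363]
```

Tip estimate is about (0.590, 0.0925, 0.1128). Next: shut the fingers, hover 25 mm above it, and check.

```bash
python3 - <<'E'
from h import *
print(robot.current_time_s(),robot.tip_reach,robot.current_eef_rot())
fingers.gripper_to(0.0);print(robot.tip_reach,robot.current_finger_gap())
o=[180,0,1.2]
robot.move_to([.590,.0925,.25],o)
robot.line_to([.590,.0925,.1128+.025+robot.tip_reach],o,velocity=.1)
print(robot.current_tool_pos(),robot.current_eef_rot(),robot.current_contact_force(),robot.current_time_s())
grab("top","top1");grab("scene","scene1")
a=cv2.imread("pics/scene1.png")[175:275,325:445];b=cv2.imread("pics/top1.png")[150:250,240:360]
for nm,im,c,off in(("s",a,"scene",(325,175)),("t",b,"top",(240,150))):print(c,[(proj([.590,.0925,z],c)[0]-off)*5 for z in(.1128,.1378)])
cv2.imwrite("pics/z1.png",np.vstack([cv2.resize(a,None,fx=5,fy=5,interpolation=2)[:,:],])); 
E
```

```text
0.8 0.017 [1.79993357e+02 1.82852747e-03 1.65806567e+02]
0.017 0.0002070464428319167
[0.59065853 0.09243149 0.15561432] [-1.79993950e+02 -9.67352466e-02  1.19949240e+00] [0.63713484 0.92512973 0.17773372] 4.925
scene [array([263.73524018, 301.70524745]), array([270.45185943, 273.04503001])]
top [array([252.95521674, 309.55536923]), array([249.88157646, 299.12582882])]
```

View pics/z1.png

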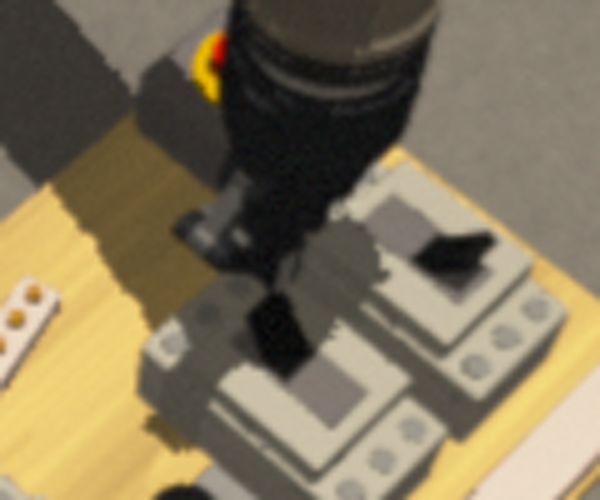

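The fingertips end at about (270,275) in the crop. The lever end is directly below at about (265,302), which matches the projected estimate, so the gap is about 25 mm. Now hold, then push.

```bash
python3 - <<'E'
from h import *
robot.pause(2.4)
o=[180,0,1.2];u=np.array([np.cos(.021),np.sin(.021),0]);r=robot.tip_reach
P=np.array([.590,.0925,0])
robot.line_to(P-.036*u+[0,0,.138+r],o,velocity=.1)
print(robot.line_to(P-.036*u+[0,0,.103+r],o,velocity=.08,f_stop=8))
hit=robot.line_to(P+.046*u+[0,0,.103+r],o,velocity=.05,f_stop=18)
print(hit,robot.current_tool_pos(),robot.current_contact_force(),robot.current_time_s())
p=np.array(robot.current_tool_pos())
robot.line_to(p-.03*u,o,velocity=.1)
robot.line_to(p-.03*u+[0,0,.12],o,velocity=.15)
robot.line_to([.45,.0925,.27],o,velocity=.2)
print(robot.current_contact_force(),robot.current_time_s())
grab("top","top2");grab("scene","scene2")
a=cv2.imread("pics/scene2.png")[195:365,270:450];b=cv2.imread("pics/top2.png")[150:250,230:420]
cv2.imwrite("pics/z2.png",np.hstack([cv2.resize(a,(400,378),interpolation=2),cv2.resize(b,(400,378),interpolation=2)]))
E
```

```text
False
True [0.62188911 0.09336119 0.11776149] [-2.66822696e+00  1.55170107e-03  5.22978756e+00] 9.8833
[ 0.30912497 -0.10206579 -0.21311155] 12.15
```

View pics/z2.png

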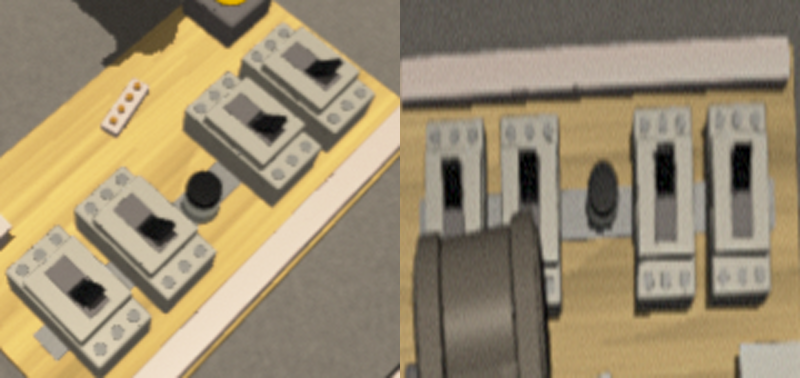

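All four levers now look alike, leaning away. The push stopped at x=0.622, where the stop was predicted. I'll confirm with a second, firmer press, since it's cheap.

```bash
python3 - <<'E'
from h import *
o=[180,0,1.2];u=np.array([np.cos(.021),np.sin(.021),0]);r=robot.tip_reach
P=np.array([.590,.0925,0])
robot.line_to(P+[0,0,.2],o,velocity=.15)
print(robot.line_to(P+[0,0,.103+r],o,velocity=.08,f_stop=8))
hit=robot.line_to(P+.044*u+[0,0,.103+r],o,velocity=.04,f_stop=27)
p=np.array(robot.current_tool_pos());print(hit,p,robot.current_contact_force())
robot.line_to(p-.03*u,o,velocity=.1)
robot.line_to(p-.03*u+[0,0,.12],o,velocity=.15)
robot.line_to([.40,.0925,.30],o,velocity=.2)
print(robot.current_contact_force(),robot.current_time_s())
grab("top","top3");grab("scene","scene3")
a=cv2.imread("pics/scene3.png")[195:365,270:450];b=cv2.imread("pics/top3.png")[150:300,230:430]
cv2.imwrite("pics/z3.png",np.hstack([cv2.resize(a,(400,378),interpolation=2),cv2.resize(b,(400,300),interpolation=2)[:].copy() if 0 else cv2.resize(b,(400,378),interpolation=2)]))
E
```

```text
False
True [0.6237524  0.09311633 0.11982724] [-2.88311268  0.24063298  5.61237173]
[0.81003208 0.26801679 0.19669748] 18.1917
```

View pics/z3.png

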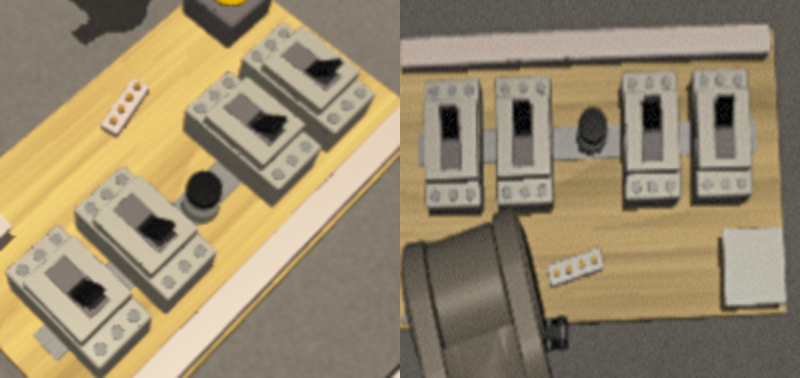

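The lever is against its stop: a harder press left the view unchanged, and all four levers match. Handing in.

```bash
python3 -c "
from h import *
print(workorder.close_job())"
```

```text
the job is handed in; nothing more can be done
None
```

The tripped breaker, second from the left, is now on, and I've handed the job in. The clock read about 18 s just before that.

- **Pointing out:** I held the shut fingertips about 25 mm above the lever's end for at least 2.4 s. The camera picture showed them directly over it, touching nothing.
- **Pushing:** the push stopped on an 18 N rise in force at x = 0.622 m, about where I expected the lever's stop. A second, firmer press (27 N) went only about 2 mm further, with the fingertips riding up about 2 mm. The lever looked the same afterwards.
- **Last checks:** in the final pictures all four levers lean away alike, and the jar and terminal strip are where they were. I did not check the loose things on the bench in those pictures, but the arm did not work near them. The arm was clear, and the force reading was about 0.9 N, which is only sensor noise.
- **Disagreement:** the recognition networks placed the lever's end lower down the lever than the pictures showed, by about 4 to 10 pixels. I used the positions from the zoomed crops instead, and the near picture confirmed them. The breaker outline fitted from the scene camera was also several pixels off, so I didn't use it.

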